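# Comb the spindle rods into the grooved nest against its locked fence

## Task

Slide the blue end fence of the grooved nest along its slotted foot until its pointer stands over the white line on the red setting tab, and press the red cam lever fully down to lock it there. Then take the blue comb rake by its leaning handle and comb the four skewed steel rods towards the fence, so that each ends up lying down in a groove with its end against the fence, and stand the rake back on its grey parking pad. Move the rods only with the rake, keep hand and rake off the ioniser bar that hangs over the nest, and leave the other things on the bench where they are.

Things in the scene. Friction and masses are not known exactly. Their poses are not given: they have to be found in the camera images.
- rod_1: loose steel rod, 10 mm thick, 100 mm long over its domed ends, 45 g; origin at its middle, own y along it. Starts askew across the ridges (17 to 26 degrees off the grooves; its end towards the fence is the one nearer the robot), the other end about over a groove. Seated in a groove its middle is 17.5 mm above the bench.
- rod_2: loose steel rod, 10 mm thick, 100 mm long over its domed ends, 45 g; origin at its middle, own y along it. Starts askew across the ridges (17 to 26 degrees off the grooves; its end towards the fence is the one nearer the robot), the other end about over a groove. Seated in a groove its middle is 17.5 mm above the bench.
- rod_3: loose steel rod, 10 mm thick, 100 mm long over its domed ends, 45 g; origin at its middle, own y along it. Starts askew across the ridges (17 to 26 degrees off the grooves; its end towards the fence is the one nearer the robot), the other end about over a groove. Seated in a groove its middle is 17.5 mm above the bench.
- rod_4: loose steel rod, 10 mm thick, 100 mm long over its domed ends, 45 g; origin at its middle, own y along it. Starts askew across the ridges (17 to 26 degrees off the grooves; its end towards the fence is the one nearer the robot), the other end about over a groove. Seated in a groove its middle is 17.5 mm above the bench.
- nest: fixed base plate 261 x 440 mm, 10 mm thick, with 9 V grooves along its y. Frame: x away from the robot, y left towards the fence, origin on the bench under the middle groove. Grooves every 22 mm at x = -88 .. 88 mm, bottoms 12 mm high; ridges at x = -99 .. 99 mm, crests 17 mm high, y = -180 to 116 mm. Deck beyond, 20 mm high. Side and right walls 34 mm high: inner faces x = +-104, y = -179 mm
- field_entry (a point): point on the ridge crests at nest (0, -132, 17) mm, in the middle of the rod-free right end of the grooves (y = -179 to -85 mm), where the rake can be let down. The rods start between nest y = -85 and 40 mm. Frame parallel to the nest; side walls 7 mm thick.
- ion_bar: delicate white ioniser bar fixed over the nest, frame as the nest's: x = -14 to 22, y = -149 to 189, z = 183 to 228 mm, on arms to two rear posts at x = 114, y = -115 and 155 mm. Not to be touched. A hand upright over the rake's handle hits it; one leaning back 28 degrees with the handle passes in front of it.
- fence: blue end fence, 0.6 kg, loose but guided: its slotted foot slides on the nest's deck along nest y between two rails and round two bolts, face at nest y = 55 to 113 mm. Origin under the middle of the face that meets the rods, at bench height, axes as the nest's. Starts at nest y = 96 to 110 mm. Unlocked it slides at about 5 N and stays where left; do not lift it.
- fence_grip (a point): point in the fence's black thumb grip, an upright block 12 mm thick along nest y (pinch it this way), 22 mm along nest x, its top 84 mm above the bench and 14 mm above this point, clear for fingers above z = 50 mm. Nest x = -70 mm; moves with the fence, frame parallel to the nest.
- fence_pointer (a point): tip of the fence's white pointer over the nest's front ledge, 18.5 mm above the bench; moves with the fence, frame parallel to the nest
- fence_face (a point): middle of the fence's face that the rods meet, 17.5 mm above the bench; the fence bar is 8 mm thick, 37.5 mm high, toothed into the grooves; moves with the fence, frame parallel to the nest
- set_tab: red setting tab 12 x 10 x 6 mm, fixed on the front ledge, white line across its middle (along x); origin under its middle, frame parallel to the nest. The fence is set when its pointer has the same nest y as this origin (fence face then at nest y = 68 to 88 mm).
- cam_lever (a joint): red cam lever, rad: 0 = open, standing 50 degrees above level; 0.87 = flat, locked, at its stop. Starts at 0 to 0.15. Pushed down 30 to 45 mm from its pivot it takes 2 N, 4 to 8 N in the last half, and stays where it is left. Flat, it clamps the fence's foot so that rods pushed with up to 20 N do not shift it.
- lever_pivot (a point): pivot of the cam lever, 37 mm above the bench (nest -70, 170 mm), axis along nest x; the lever reaches from it towards nest +y; frame parallel to the nest
- lever_tip (a point): point on the lever's middle line 50 mm from its pivot; the lever is 72 mm long, 14 mm wide (20 mm at the end), 8 to 9 mm thick; lying flat, its top is 42 mm above the bench
- rake: blue comb rake, 0.17 to 0.28 kg, stands by itself; origin under its head. Ten slick blades 3 mm thick at x = -99, -77 .. 99 mm, y = -30 to 30, z = 0 to 32 mm; head x = +-102, y = -36 to 30, top z = 40 mm. In use its x and y lie along the nest's, blades over the ridges, sliding on the crests or up to 1.5 mm above; seated rods pass between blades with 4.5 mm to spare each side.
- pusher_face (a point): bottom middle of the front of the rake's pusher plate (6 mm thick, x = +-100 mm, 32 mm high) that closes the gaps behind the blades and pushes the rod ends, 1 to 2 N in all; at rake (0, -30, 0) mm. Rods touch the fence when this is 100 mm from the fence face along nest y.
- rake_grip (a point): mid handle, rake (-35.2, -10, 111.2) mm, frame parallel to the rake. The rubber handle runs along rake (-0.469, 0, 0.883), leaning 28 degrees to the rake's -x; 50 mm below to 45 mm above this point it is a bar 18 mm thick along rake y (pinch it this way) and 20 mm deep; hold it with the hand leaning along the handle.
- pad_top (a point): centre of the top of the grey parking pad, 230 x 90 x 4 mm, fixed on the bench, x along its length. The rake starts standing on it within 10 mm and 0.12 rad of the pad's centre and direction.
- grease_tin: blue and grey grease tin, 54 mm across, 24 mm high; leave it alone
- glue_bottle_2: small white glue bottle, 26 mm across, 106 mm high; leave it alone
- housing_1: white moulded housing, 25 x 28 x 24 mm; leave it alone
- housing_2: white moulded housing, 25 x 28 x 24 mm; leave it alone

How it is judged:
By the outcome, as a careful person would: the job done as asked, in the order asked, and still so for the second after the job is handed in, with the robot touching nothing.
It also fails if it takes over 72 s, if anything falls off the work surface, if the arm or the gripper's body presses on something with over 40 N, if the wrist force passes 120 N, or if a joint passes its speed limit or range.

## Robot

A 6-joint arm with a two-finger parallel gripper is mounted at the origin on the work surface; the furniture and walls round the work are solid. World frame = base frame: x ahead of the robot, y to its left, z up, the work surface at z = 0. Lengths are in mm, angles in rad, forces in N, time in s.
With the tool pointing down it reaches from about 350 to 975 mm from the base axis. Payload 7.1 kg.
Tool frame: the origin (TCP) lies on the front face of the gripper's body, between the roots of the fingers; the fingertips stand 80 mm ahead of it and the grasp point (between the pads) lies 61 mm ahead of it (env.tips_ahead is the distance from the TCP to the fingertips, in mm); z points along the fingers, y is the direction in which the jaws open and shut (so a half turn about z gives the same grasp; the last joint's range is limited). The gripper opens to 88 mm and grips with 3 to 60 N. Pads are 20 mm wide; open, the fingers measure 115 mm over their backs; the gripper's body (75 mm by 178 mm) begins 61 mm behind the grasp point.
Start: joints at [1.322, 0.423, 1.63, -0, 1.089, -0.019], TCP at [142.333, 608.561, 302.675] pointing down, gripper open.
Joint ranges: [-3, 3], [-0.9, 2.11], [0.09, 2.58], [-1.31, 4.45], [0.11, 2.69], [-2.54, 2.54]. Speed limits (rad/s): [2.39, 2.39, 3.01, 3.14, 3.14, 3.14].

## Interface

Orientations are given as a unit quaternion [x, y, z, w].
In Python, from station import env, set_gripper, viewer, workorder gives the robot as it stands. Calls block until the motion is done:
- env.reach(position, orientation): joint-space move of the TCP to a pose.
- env.move_l(position, rot=None, rate=150, f_stop=None): straight line of the TCP; rot=None keeps the orientation; rate is the mean speed in mm/s. With f_stop (N) it stops when the force on the tool has changed by that much, and returns True; else False.
- env.move_joints(angles): joint-space move.
- set_gripper(opening): finger opening in mm; the grip force is fixed at half the most; returns when the fingers have stopped.
- env.hold(seconds).
- env.ik(position, orientation): joint angles nearest the present ones, or None.
- env.read_state(): the state.
- viewer.camera(name): name is "scene" or "top" or "wrist"; returns the picture (400x640x3 uint8, blue, green, red); there is no depth.
- viewer.camera_params(name): a dict with "fx", "fy", "cx", "cy" (pixels), "pose" (4x4, takes a point from camera to world coordinates); the wrist camera has in their place "tool_from_camera" (4x4, takes a point from camera to tool coordinates, whose origin is the TCP and whose axes are the flange's). Camera axes: x right, y up, looking along -z (the intrinsics and any distortion apply to the point x, -y, -z); pixel columns grow to the right and rows downward; lengths in mm; the calibration is good to about 2 mm. A picture is of the moment at which its call begins: read the wrist's pose just before it. camera_params takes no time and is no camera call.
A pose or a line that the arm cannot do raises env.IKError and nothing moves.
- workorder.sign_off(): hands the job in, once; it reports no verdict.
The state is a dict: "time_s": time; "qpos": joint angles; "dq": joint speeds; "tau": joint torques, N m; "tool_pos": TCP position; "orientation": TCP orientation; "force": force on the tool from outside, world axes, zero at the start; "wrist_torque": the same for the moment, N m; "width": finger opening in mm.
Only numpy, scipy, OpenCV 4.12 (cv2) and the standard library are available. Lean on these libraries where they do the work, as an engineer would, in place of code of your own. Each camera call takes 0.05 s, during which the arm holds its last target. There are 200 camera calls.

## Working session

There is one attempt and no reset: what is moved stays moved. The work goes in short steps, each a Python script; the robot and the scene stay as the last script left them, time stands still between calls to the robot, and variables do not carry over. Pictures are saved under pics/ and viewed, about 8 in all and at most 12, crops included, and the job is handed in when it is done.

```bash
ls; mkdir -p pics
python3 - <<'E'
from station import env, viewer
import cv2
for n in("scene","top"):
    cv2.imwrite(f"pics/{n}0.png",viewer.camera(n))
    p=viewer.camera_params(n);print(n,{k:(v.round(4).tolist() if hasattr(v,'round') and not isinstance(v,float) else v) for k,v in p.items()})
print(viewer.camera_params("wrist"))
s=env.read_state();print(s)
E
```

```text
pics
scene {'fx': 380.94514297515434, 'fy': 380.94514297515434, 'cx': 323.3417941631678, 'cy': 195.05244708940194, 'pose': [[0.5609, 0.6052, -0.5648, -50.3037], [-0.8277, 0.3968, -0.3968, -382.7038], [-0.016, 0.6901, 0.7235, 861.1405], [0.0, 0.0, 0.0, 1.0]]}
top {'fx': 407.2536141949531, 'fy': 407.2536141949531, 'cx': 317.6942167108132, 'cy': 200.23364182354845, 'pose': [[-0.021, 0.9914, -0.1289, 396.7476], [-0.9998, -0.0215, -0.0027, 16.7689], [-0.0055, 0.1288, 0.9916, 1204.035], [0.0, 0.0, 0.0, 1.0]]}
{'fx': 335.6756361703043, 'fy': 335.6756361703043, 'cx': 313.2794129994024, 'cy': 197.07980626609816, 'tool_from_camera': array([[ 1.44881735e-04,  9.53088211e-01,  3.02692651e-01,
         8.27330965e+01],
       [ 9.99999937e-01, -2.35899938e-04,  2.64135001e-04,
         1.03463786e+00],
       [ 3.23149133e-04,  3.02692594e-01, -9.53088185e-01,
        -8.22602626e+01],
       [ 0.00000000e+00,  0.00000000e+00,  0.00000000e+00,
         1.00000000e+00]])}
{'time_s': 0.1, 'qpos': array([ 1.32200237e+00,  4.23747758e-01,  1.63058920e+00, -5.96965041e-06,
        1.08861158e+00, -1.89986924e-02]), 'dq': array([ 0.00045523, -0.00169082,  0.00010231,  0.00104915,  0.00049807,
        0.00127658]), 'tau': array([-1.85321028e-04, -5.45609200e+01, -2.74324250e+01,  6.46071509e-02,
        1.87843147e-02, -7.62971604e-05]), 'tool_pos': array([142.24176321, 608.2027268 , 301.99934275]), 'orientation': array([ 1.14643593e-01,  9.93406456e-01, -6.72228251e-04, -8.78832341e-05]), 'force': array([0.22510433, 0.38421891, 0.66382417]), 'wrist_torque': array([-0.02900361, -0.01799259,  0.00419945]), 'width': 87.90968449616538}
```

View pics/scene0.png

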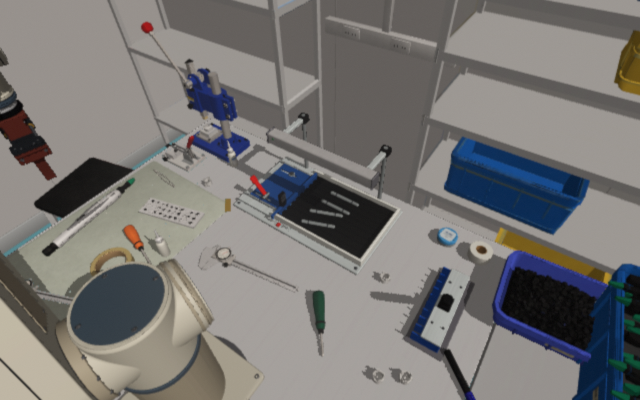

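View pics/top0.png

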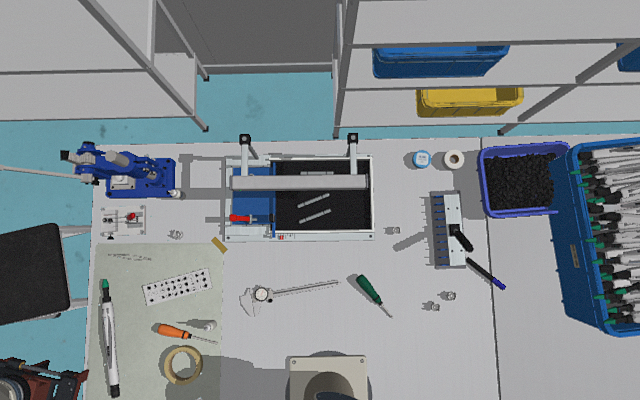

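```bash
cat > h.py <<'E'
import numpy as np, cv2
from station import env, set_gripper, viewer, workorder
from scipy.spatial.transform import Rotation as R
def wpose(s):
    T=np.eye(4);T[:3,:3]=R.from_quat(s["orientation"]).as_matrix();T[:3,3]=s["tool_pos"]
    return T@viewer.camera_params("wrist")["tool_from_camera"]
def shot(name,f):
    s=env.read_state();im=viewer.camera(name);cv2.imwrite(f"pics/{f}.png",im)
    np.save(f"pics/{f}.npy",wpose(s) if name=="wrist" else viewer.camera_params(name)["pose"]);return im
def px2w(name,uv,z,f=None):
    p=viewer.camera_params(name);P=np.load(f"pics/{f}.npy") if f else p["pose"]
    uv=np.atleast_2d(uv).astype(float);z=np.broadcast_to(z,len(uv))
    d=np.c_[(uv[:,0]-p["cx"])/p["fx"],-(uv[:,1]-p["cy"])/p["fy"],-np.ones(len(uv))]@P[:3,:3].T
    return P[:3,3]+d*((z-P[2,3])/d[:,2])[:,None]
def w2px(name,X,f=None):
    p=viewer.camera_params(name);P=np.load(f"pics/{f}.npy") if f else p["pose"]
    c=(np.atleast_2d(X)-P[:3,3])@P[:3,:3]
    return np.c_[p["cx"]+p["fx"]*c[:,0]/-c[:,2],p["cy"]+p["fy"]*c[:,1]/c[:,2]]
def quat(tz,ty):  # tool z and jaw directions in world
    tz=np.array(tz,float)/np.linalg.norm(tz);ty=np.array(ty,float);ty-=tz*(ty@tz);ty/=np.linalg.norm(ty)
    return R.from_matrix(np.c_[np.cross(ty,tz),ty,tz]).as_quat()
E
python3 - <<'E'
from h import *
print(px2w("top",[(226,158),(373,157),(374,241),(227,241)],10).round(0))
print("rake/pad",px2w("top",[(433,193),(459,193),(433,267),(465,267)],20).round(0))
print("lever",px2w("top",[(232,217),(252,218)],50).round(0))
E
```

```text
[[ 686.  292.   10.]
 [ 679. -148.   10.]
 [ 429. -142.   10.]
 [ 438.  288.   10.]]
rake/pad [[ 565. -319.   20.]
 [ 563. -395.   20.]
 [ 351. -306.   20.]
 [ 349. -398.   20.]]
lever [[504. 265.  50.]
 [500. 208.  50.]]
```

Run:
```python
from h import *
env.reach([465,70,235],quat([0,0,-1],[0,1,0]))
im=shot("wrist","w1"); cv2.imwrite("pics/w1b.png",cv2.resize(im,(800,500),interpolation=cv2.INTER_CUBIC))
s=env.read_state();print(s["time_s"],s["tool_pos"])
```

```text
2.4083 [465.11879068  70.60103845 235.06133077]
```

View pics/w1b.png

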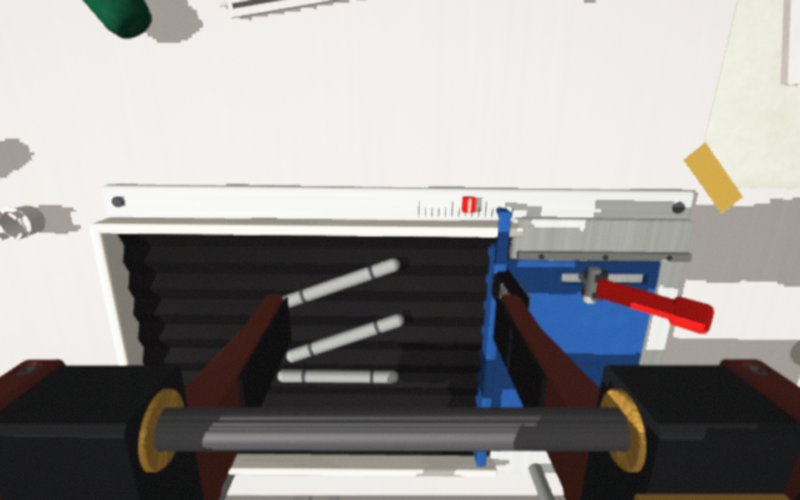

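Run:
```python
from h import *
im=cv2.imread("pics/w1.png")
z=lambda u,v,w,h:cv2.resize(im[v:v+h,u:u+w],None,fx=5,fy=5,interpolation=cv2.INTER_CUBIC)
a=z(330,145,150,58);b=np.hstack([z(70,140,50,60),z(525,140,50,60),z(385,210,50,60)])
cv2.imwrite("pics/c1.png",np.vstack([a,b]))
```

```text
(no output)
```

View pics/c1.png

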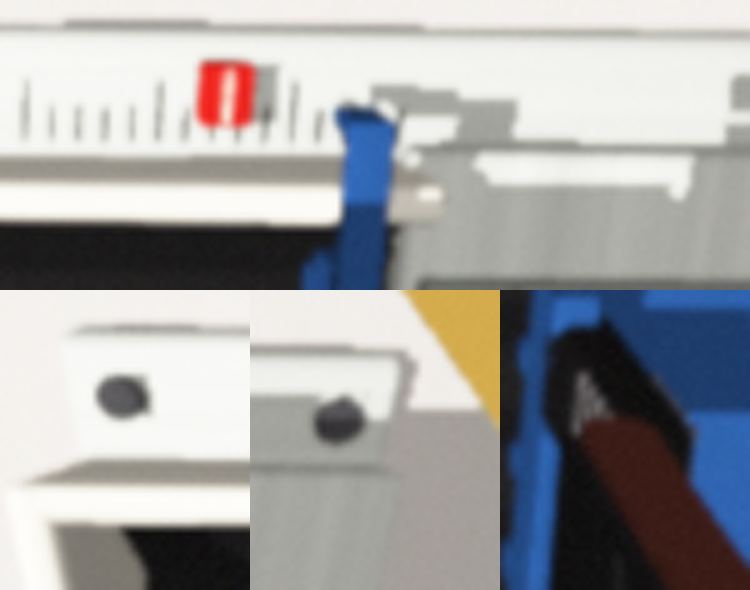

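Run:
```python
from h import *
f="w1"
s=px2w("wrist",[(94.4,161.4),(543,166.2),(83,149),(558,152.4)],10,f);print(s.round(1))
d=s[1]-s[0];print("yaw screws",np.arctan2(-d[0],d[1])); d=s[3]-s[2];print("yaw edge",np.arctan2(-d[0],d[1]), np.linalg.norm(d))
print("tab",px2w("wrist",[(375.8,164)],16,f).round(1))
print("arm end",px2w("wrist",[(330+366/5,145+108/5)],19,f).round(1))
print("grip",px2w("wrist",[(398,220)],84,f).round(1))
print("lever",px2w("wrist",[(592*.8,285*.8)],45,f).round(1),px2w("wrist",[(712*.8,316*.8)],37+55,f).round(1))
print("wall in corner fl",px2w("wrist",[(70+10,140+46)],34,f).round(1))
```

```text
[[ 445.7 -132.1   10. ]
 [ 449.9  285.7   10. ]
 [ 434.1 -140.3   10. ]
 [ 436.9  296.8   10. ]]
yaw screws -0.010001296249632235
yaw edge -0.0063139461336446465 437.15863185270655
tab [[446.6 128.4  16. ]]
arm end [[448.4 152.8  19. ]]
grip [[474.6 134.5  84. ]]
lever [[497.5 211.9  45. ]] [[497.5 261.9  92. ]]
wall in corner fl [[ 462.7 -133.2   34. ]]
```

Run:
```python
from h import *
set_gripper(44)
env.move_l([496,150,185],quat([0,0,-1],[0.008,1,0]),rate=200)
im=shot("wrist","w2"); cv2.imwrite("pics/w2b.png",cv2.resize(im[60:400,200:600],(800,680))[:600])
s=env.read_state();print(s["time_s"],s["tool_pos"],s["width"])
```

```text
3.9333 [495.66906102 149.41792386 185.28466701] 43.99415662419133
```

View pics/w2b.png

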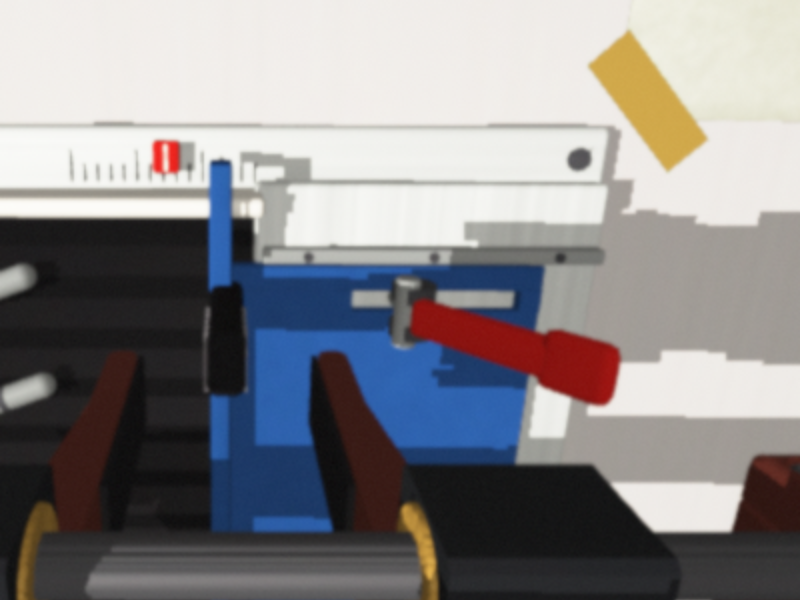

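Run:
```python
from h import *
g=px2w("wrist",[(312.5,236.5)],84,"w2")[0];print(g)
t=px2w("wrist",[(200+166/2,60+157/2)],16,"w2")[0];b=px2w("wrist",[(200+221/2,60+165/2)],19,"w2")[0];print("tab",t,"bar",b)
print("pivot",px2w("wrist",[(200+408/2,60+312/2)],41,"w2")[0],"lever end",px2w("wrist",[(200+615/2,60+370/2)],92,"w2")[0])
env.move_l([g[0],g[1],131],rate=150)
set_gripper(0)
im=shot("wrist","w3"); cv2.imwrite("pics/w3b.png",cv2.resize(im[70:190,200:360],(800,600),interpolation=cv2.INTER_CUBIC))
s=env.read_state();print(s["time_s"],s["tool_pos"],s["width"],s["force"])
```

```text
[495.76130723 149.97306658  84.        ]
tab [446.81831945 128.21076456  16.        ] bar [449.49191281 148.67531576  19.        ]
pivot [499.51849366 215.68708736  41.        ] lever end [498.22911543 261.79838458  92.        ]
5.0917 [495.93471851 150.01249108 131.35890626] 11.48217420503825 [-0.41049826 -1.18169255  5.41971941]
```

View pics/w3b.png

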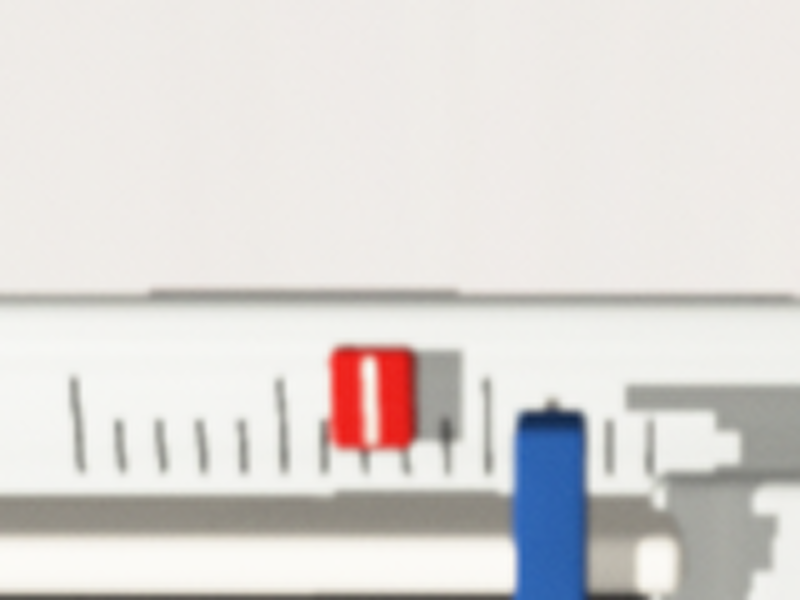

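Run:
```python
from h import *
t=px2w("wrist",[(200+370/5,70+400/5)],16,"w3")[0];b=px2w("wrist",[(200+551/5,70+405/5)],18.5,"w3")[0];print(t,b)
d=t[1]-b[1]
p=env.read_state()["tool_pos"]
env.move_l([p[0]+.008*d,p[1]+d,131.3],rate=60)
im=shot("wrist","w4"); cv2.imwrite("pics/w4b.png",cv2.resize(im[120:180,260:360],(800,480),interpolation=cv2.INTER_CUBIC))
s=env.read_state();print(s["time_s"],s["tool_pos"]-p,d,s["width"],s["force"])
```

```text
[446.85639818 127.90237075  16.        ] [447.18371492 149.32757732  18.5       ]
5.65 [-2.62382390e-01 -2.21134962e+01 -1.30444621e-03] -21.42520657348925 11.814066943763002 [-0.9062982  -2.54709002  4.80465847]
```

View pics/w4b.png

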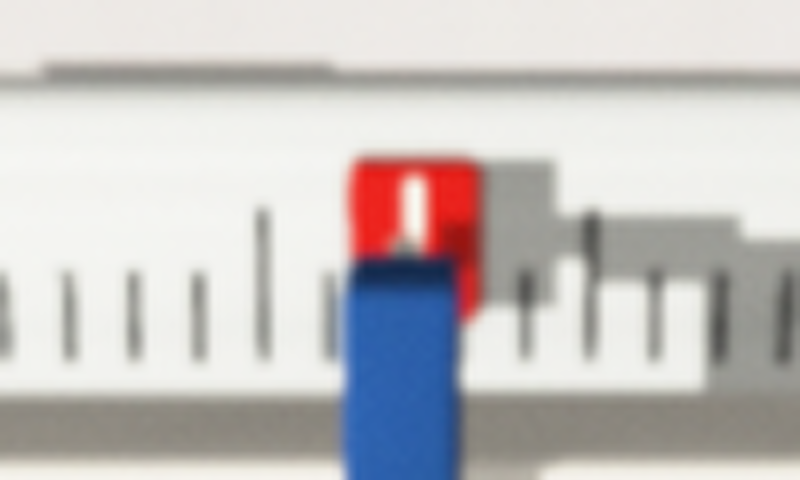

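Run:
```python
from h import *
p0=env.read_state()["tool_pos"];tgt=p0[1]+0.65;cmd=tgt;print(p0)
for i in range(3):
    env.move_l([p0[0],cmd,131.3],rate=20);env.hold(.1)
    y=env.read_state()["tool_pos"][1];print(cmd,y,tgt)
    if abs(y-tgt)<.15:break
    cmd+=tgt-y
im=shot("wrist","w5"); cv2.imwrite("pics/w5b.png",cv2.resize(im[120:180,260:360],(800,480),interpolation=cv2.INTER_CUBIC))
print(env.read_state()["time_s"])
```

```text
[495.67233612 127.89899489 131.35760181]
128.5489948879091 128.39736038023403 128.5489948879091
128.70062939558414 128.6089700470565 128.5489948879091
6.4
```

View pics/w5b.png

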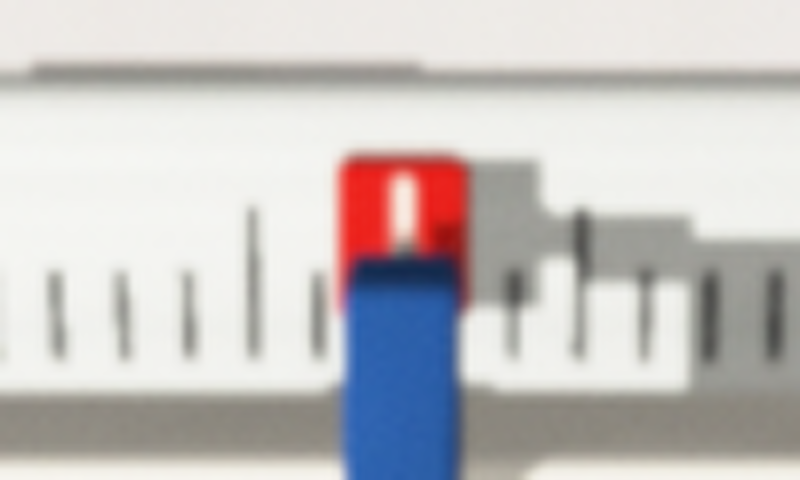

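Run:
```python
from h import *
set_gripper(30)
p=env.read_state()["tool_pos"]
env.move_l([p[0],p[1],200],rate=200)
env.move_l([497,247,200],rate=220)
set_gripper(0)
env.move_l([497,247,150],rate=150)
r=env.move_l([497,247,119],rate=60,f_stop=25)
s=env.read_state();print(r,s["time_s"],s["tool_pos"],s["force"],s["width"])
```

```text
True 9.6833 [497.86548864 247.50929749 122.36281821] [-2.51556571 -0.84470811 13.7169375 ] 0.39384883337360477
```

Run:
```python
from h import *
r=env.move_l([497,247,119.5],rate=40,f_stop=30)
s=env.read_state();print(r,s["tool_pos"],s["force"])
env.move_l([497,247,180],rate=220)
shot("wrist","w6")
env.reach([455,60,260],quat([0,0,-1],[0.008,1,0]));set_gripper(60)
a=shot("wrist","w7")
env.reach([400,-300,290],quat([0,0,-1],[0,1,0]))
b=shot("wrist","w8")
im=cv2.imread("pics/w6.png")
cv2.imwrite("pics/v9.png",np.vstack([cv2.resize(a,(800,500))[100:330],cv2.resize(im,(576,360)) [:, :].repeat(1,0) if 0 else cv2.copyMakeBorder(cv2.resize(im,(576,360)),0,0,0,224,0)]))
print(env.read_state()["time_s"])
cv2.imwrite("pics/v10.png",cv2.resize(b,(800,500)))
```

```text
False [497.79773389 247.39624618 121.97223439] [-6.56068094 -2.93797975 30.17945927]
13.7417
```

View pics/v9.png

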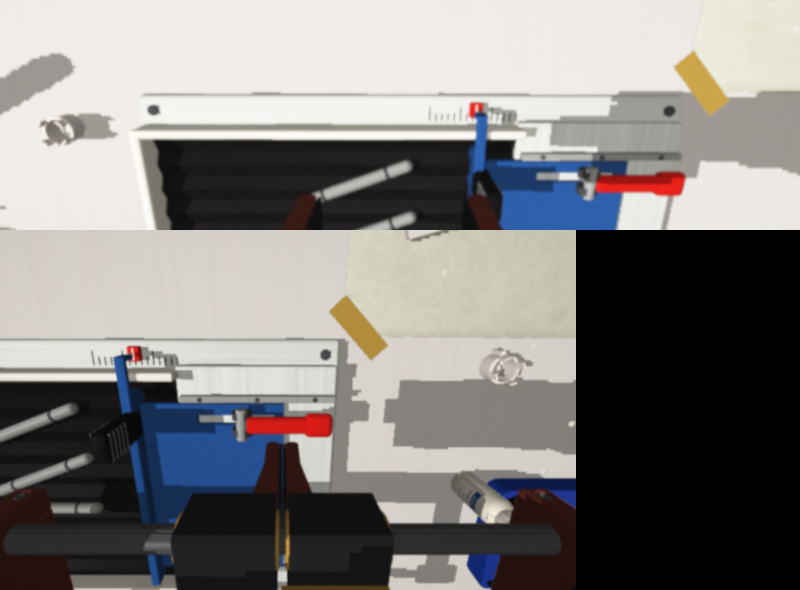

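View pics/v10.png

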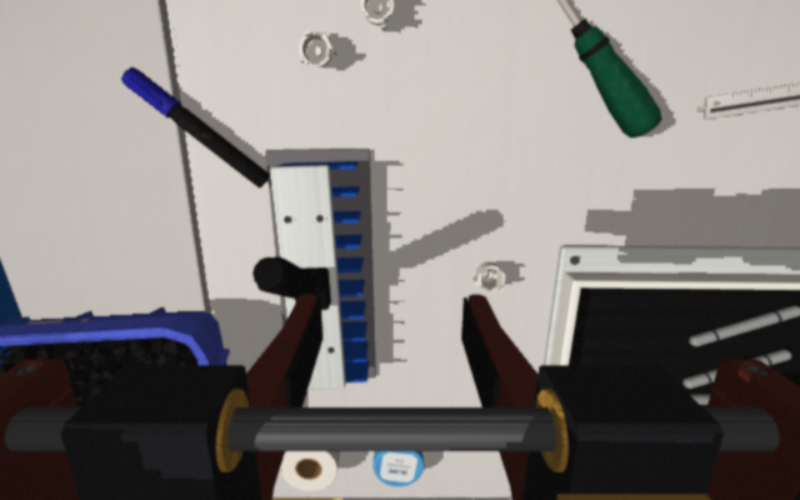

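Run:
```python
from h import *
f="w8"
q=lambda pts,z:px2w("wrist",np.array(pts)/1.25,z,f)
w=q([(270,167),(330,165),(343,383)],44);print(w.round(1))
d=w[2]-w[1];print("yaw edge",np.arctan2(-d[1],d[0]) if 0 else np.arctan2(d[1],d[0]),np.linalg.norm(d))
pd=q([(266,151),(373,150),(376,379)],4);print("pad",pd.round(1),np.linalg.norm(pd[1]-pd[0]),np.linalg.norm(pd[2]-pd[1]),np.arctan2(*(pd[2]-pd[1])[[1,0]]))
print("handle top",q([(272,274)],157).round(1))
t=q([(360,192),(366,286),(370,379)],20);print(t.round(1))
# raw hi-res crop for viewing
im=cv2.imread("pics/w8.png");cv2.imwrite("pics/v11.png",cv2.resize(im[110:320,190:310],None,fx=3.6,fy=3.6/1.27 if 0 else 2.85,interpolation=cv2.INTER_CUBIC))
```

```text
[[ 357.5 -392.6   44. ]
 [ 355.9 -346.1   44. ]
 [ 553.1 -342.8   44. ]]
yaw edge 0.016694807098771282 197.17456697647188
pad [[ 348.8 -406.3    4. ]
 [ 347.9 -314.5    4. ]
 [ 577.  -314.3    4. ]] 91.87309626322094 229.11801988078517 0.0007595465649014916
handle top [[ 402.  -364.2  157. ]]
[[ 381.3 -325.2   20. ]
 [ 467.3 -321.6   20. ]
 [ 565.7 -319.5   20. ]]
```

View pics/v11.png

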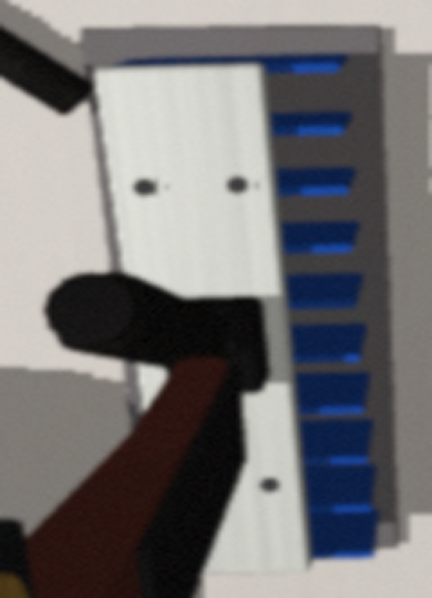

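Run:
```python
from h import *
v=lambda x,y:(190+x/3.6,110+y/2.85)
w=px2w("wrist",[v(95,68),v(262,64),v(308,570),v(237,185),v(270,485)],44,"w8");print(w.round(1))
print("len",np.linalg.norm(w[2]-w[1]),"ctr edge",(w[1]+w[2])/2,"ctr screw",(w[3]+w[4])/2,"yaw",[np.arctan2(d[1],d[0]) for d in(w[2]-w[1],w[4]-w[3])])
print("cap",px2w("wrist",[v(88,308)],157,"w8"))
g=cv2.cvtColor(cv2.imread("pics/w7.png"),cv2.COLOR_BGR2GRAY).astype(float)
P=[]
for u in list(range(140,225,12))+list(range(262,350,12)):
    c=g[168:200,u]; k=np.argmin(np.diff(c)); P.append((u,168+k+.5+0))
W=px2w("wrist",P,34,"w7");print(W.round(1)[:, :2].tolist())
A=np.polyfit(W[:,1],W[:,0],1);print("inner front wall x = %.4f*y + %.2f"%tuple(A), "res",np.abs(np.polyval(A,W[:,1])-W[:,0]).max())
for v_ in (205,212,220):
    r=g[v_,90:140]; print(v_,r.astype(int)[::2].tolist())
print(px2w("wrist",[(133/1.25,231/1.25)],34,"w7"),px2w("wrist",[(153/1.25,210/1.25),(669/1.25,211/1.25)],10,"w7"))
t=px2w("wrist",[(477/1.25,208/1.25)],16,"w7");print("tab",t)
```

```text
[[ 357.8 -392.3   44. ]
 [ 356.4 -347.3   44. ]
 [ 557.9 -341.7   44. ]
 [ 398.6 -356.2   44. ]
 [ 518.9 -352.1   44. ]]
len 201.62547240419516 ctr edge [ 457.15689494 -344.48365024   44.        ] ctr screw [ 458.75190382 -354.14077982   44.        ] yaw [np.float64(0.028040010718474957), np.float64(0.03372936736935351)]
cap [[ 401.16620077 -366.29176128  157.        ]]
[[463.4, -105.5], [463.5, -94.0], [463.6, -82.5], [463.7, -71.0], [463.8, -59.5], [463.9, -48.0], [464.0, -36.5], [464.0, -25.0], [464.3, 11.5], [464.4, 23.0], [464.5, 34.5], [464.6, 46.0], [464.7, 57.5], [464.8, 69.0], [464.9, 80.5], [465.0, 92.0]]
inner front wall x = 0.0079*y + 464.25 res 1.1368683772161603e-13
205 [238, 238, 238, 238, 239, 238, 238, 238, 244, 251, 248, 234, 156, 118, 116, 115, 118, 114, 65, 17, 17, 16, 17, 19, 19]
212 [237, 237, 238, 239, 239, 239, 238, 238, 238, 249, 251, 247, 213, 135, 117, 116, 117, 113, 59, 16, 15, 15, 16, 17, 13]
220 [236, 238, 237, 238, 238, 237, 238, 238, 238, 239, 250, 250, 243, 190, 122, 118, 116, 116, 115, 111, 46, 14, 20, 17, 19]
[[ 456.51038541 -136.39124667   34.        ]] [[ 445.59538054 -132.19056726   10.        ]
 [ 449.71274055  285.1824108    10.        ]]
tab [[444.68341209 128.47917405  16.        ]]
```

```bash
cat >> h.py <<'E'
NO=np.array([568.3,46,0]);NY=-0.008
def rz(a):return R.from_euler("z",a).as_matrix()
def n2w(p):return NO+rz(NY)@np.array(p,float)
RG=np.array([-35.2,-10,111.2]);TZ=np.array([.469,0,-.883]);TZ/=np.linalg.norm(TZ)
def tcp_rake(o,yaw,back=0):  # TCP pose holding the rake with origin o (world) and yaw
    M=rz(yaw);return o+M@(RG-TZ*(61+back)),quat(M@TZ,M@[0,1,0])
E
cat > plan.py <<'E'
from h import *
RK=np.array([458.2,-354,4]);RY=0.03
if __name__=="__main__":
    for n,(p,q) in dict(pre=tcp_rake(RK,RY,90),grasp=tcp_rake(RK,RY),up=tcp_rake(RK+[0,0,56],RY),over=tcp_rake(n2w([0,-130,60]),NY),dn=tcp_rake(n2w([0,-130,18]),NY),end=tcp_rake(n2w([0,12,18]),NY),endup=tcp_rake(n2w([0,12,60]),NY)).items():
        j=env.ik(p,q);print(n,p.round(0),None if j is None else np.round(j,2))
E
python3 plan.py
python3 - <<'E'
from plan import *
p,q=tcp_rake(RK,RY,90);env.reach(p,q);set_gripper(50)
im=shot("wrist","w9")
M=rz(RY)
pts=[RK+M@np.array(a) for a in ([-102,9,40],[102,9,40],[-102,-36,40],RG+[0,9,0],RG+[0,-9,0],RG-TZ*45)]
uv=w2px("wrist",np.array(pts),"w9");print(uv.round(0))
big=cv2.resize(im,(800,500))
for u,v in uv*1.25: cv2.circle(big,(int(u),int(v)),3,(0,255,0),1)
cv2.imwrite("pics/v12.png",big);print(env.read_state()["time_s"])
E
```

```text
pre [ 353. -367.  249.] None
grasp [ 395. -366.  169.] None
up [ 395. -366.  225.] None
over [503. -93. 225.] [-0.26  0.29  2.17  0.51  0.24 -2.29]
dn [503. -93. 183.] None
end [505.  49. 183.] None
endup [505.  49. 225.] [ 0.09  0.28  2.18 -0.24  0.2  -1.24]Traceback (most recent call last):
  File "<stdin>", line 2, in <module>
station.IKError: the arm cannot take that pose within its joint ranges
```

```bash
cat >> h.py <<'E'
_t=tcp_rake
def tcp_rake(o,yaw,back=0,flip=True):
    p,q=_t(o,yaw,back)
    return p,((R.from_quat(q)*R.from_euler("z",np.pi)).as_quat() if flip else q)
E
cat > chk.py <<'E'
from plan import *
for fl in (True,False):
    W=dict(pre=(RK,RY,90),pre2=(RK,RY,60),grasp=(RK,RY),up=(RK+[0,0,56],RY),over=(n2w([0,-130,60]),NY),dn=(n2w([0,-130,18]),NY),mid=(n2w([0,-60,18]),NY),end=(n2w([0,12,18]),NY),endup=(n2w([0,12,60]),NY))
    for n,a in W.items():
        p,q=tcp_rake(*a,flip=fl)
        j=env.ik(p,q);print(fl,n,p.round(0),None if j is None else np.round(j,2))
E
python3 chk.py
```

```text
True pre [ 353. -367.  249.] [-1.01  0.29  2.08  0.73  0.65 -0.04]
True pre2 [ 367. -367.  222.] [-0.99  0.35  2.08  0.79  0.59 -0.09]
True grasp [ 395. -366.  169.] [-0.94  0.47  2.07  0.94  0.5  -0.21]
True up [ 395. -366.  225.] [-0.94  0.36  2.04  0.77  0.59 -0.02]
True over [503. -93. 225.] [-0.26  0.29  2.17  0.51  0.24  0.85]
True dn [503. -93. 183.] [-0.26  0.38  2.19  0.88  0.15  0.47]
True mid [504. -23. 183.] None
True end [505.  49. 183.] None
True endup [505.  49. 225.] [ 0.09  0.28  2.18 -0.24  0.2   1.9 ]
False pre [ 353. -367.  249.] None
False pre2 [ 367. -367.  222.] None
False grasp [ 395. -366.  169.] None
False up [ 395. -366.  225.] None
False over [503. -93. 225.] [-0.26  0.29  2.17  0.51  0.24 -2.29]
False dn [503. -93. 183.] None
False mid [504. -23. 183.] None
False end [505.  49. 183.] None
False endup [505.  49. 225.] [ 0.09  0.28  2.18 -0.24  0.2  -1.24]
```

```bash
python3 - <<'E'
s=open('h.py').read()
i=s.index("RG=np.array")
open('h.py','w').write(s[:i]+'''HD=np.array([-.469,0,.883])
S,LEAN=22,28.   # grip point offset up the handle (mm), hand lean (deg)
def tcp_rake(o,yaw,back=0,s=None,lean=None):  # TCP pose holding the rake with origin o (world), yaw
    s=S if s is None else s;l=np.radians(LEAN if lean is None else lean)
    tz=np.array([np.sin(l),0,-np.cos(l)]);M=rz(yaw)
    g=np.array([-35.2,-10,111.2])+HD*s
    return o+M@(g-tz*(61+back)),quat(M@tz,M@[0,-1,0])
''')
E
python3 - <<'E'
from plan import *
for s in(10,22):
  for l in (28,25,22):
    r=[];M=0
    for y in np.arange(-130,20,10):
        for z in (18,):
            p,q=tcp_rake(n2w([0,y,z]),NY,s=s,lean=l);j=env.ik(p,q);r.append(None if j is None else (round(j[3],2),round(j[4],2),round(j[5],2)))
    print(s,l,r)
E
```

```text
10 28 [(np.float64(0.8), np.float64(0.17), np.float64(0.55)), (np.float64(0.77), np.float64(0.15), np.float64(0.6)), (np.float64(0.73), np.float64(0.14), np.float64(0.66)), (np.float64(0.69), np.float64(0.13), np.float64(0.73)), (np.float64(0.63), np.float64(0.12), np.float64(0.81)), (np.float64(0.56), np.float64(0.12), np.float64(0.9)), (np.float64(0.48), np.float64(0.11), np.float64(1.0)), None, None, None, None, None, None, None, (np.float64(-0.44), np.float64(0.11), np.float64(2.1))]
10 25 [(np.float64(0.49), np.float64(0.22), np.float64(0.87)), (np.float64(0.45), np.float64(0.21), np.float64(0.92)), (np.float64(0.42), np.float64(0.21), np.float64(0.98)), (np.float64(0.38), np.float64(0.2), np.float64(1.04)), (np.float64(0.33), np.float64(0.19), np.float64(1.11)), (np.float64(0.29), np.float64(0.19), np.float64(1.17)), (np.float64(0.24), np.float64(0.18), np.float64(1.25)), (np.float64(0.18), np.float64(0.18), np.float64(1.32)), (np.float64(0.13), np.float64(0.18), np.float64(1.4)), (np.float64(0.07), np.float64(0.18), np.float64(1.48)), (np.float64(0.01), np.float64(0.18), np.fl
[... 2920 characters left out ...]
oat64(0.3), np.float64(1.15)), (np.float64(0.22), np.float64(0.3), np.float64(1.2)), (np.float64(0.19), np.float64(0.29), np.float64(1.25)), (np.float64(0.16), np.float64(0.29), np.float64(1.3)), (np.float64(0.13), np.float64(0.29), np.float64(1.35)), (np.float64(0.1), np.float64(0.28), np.float64(1.4)), (np.float64(0.07), np.float64(0.28), np.float64(1.46)), (np.float64(0.04), np.float64(0.28), np.float64(1.51)), (np.float64(0.0), np.float64(0.28), np.float64(1.56)), (np.float64(-0.03), np.float64(0.28), np.float64(1.62)), (np.float64(-0.06), np.float64(0.28), np.float64(1.67)), (np.float64(-0.09), np.float64(0.28), np.float64(1.72)), (np.float64(-0.12), np.float64(0.29), np.float64(1.78))]
```

```bash
sed -i 's/^S,LEAN=22,28\./S,LEAN=18,25.5/' h.py
python3 - <<'E'
from plan import *
p,q=tcp_rake(RK,RY,80);env.reach(p,q);set_gripper(46);shot("wrist","w9")
p,q=tcp_rake(RK,RY);r=env.move_l(p,rate=120,f_stop=8)
s=env.read_state();print("app",r,s["tool_pos"]-p,s["force"])
set_gripper(0)
s=env.read_state();print("grip",s["tool_pos"]-p,s["width"],s["force"])
env.hold(.1)
p2,q2=tcp_rake(RK+[0,0,56],RY);env.move_l(p2,rate=120)
env.hold(.1);s=env.read_state();print("lift",s["time_s"],s["tool_pos"]-p2,s["width"],s["force"],s["wrist_torque"])
shot("wrist","w10");shot("scene","s10");shot("top","t10")
E
```

```text
app False [ 0.01625972 -0.09886598  0.20034225] [-0.43708959 -0.33911746 -0.7320931 ]
grip [ 0.03779594 -0.17757837  0.33480493] 17.623886355907924 [-0.91664638  2.05906528  4.11004911]
lift 18.4167 [-0.38139811  0.54080078 -1.10838593] 17.94334081297631 [-0.79526052 -0.26009706 -1.97351267] [-0.05657722  0.54400174 -0.00272868]
```

Run:
```python
from plan import *
p,q=tcp_rake(n2w([0,-130,60]),NY);env.move_l(p,q,rate=200)
p,q=tcp_rake(n2w([0,-130,44]),NY);env.move_l(p,rate=100);env.hold(.1)
im=shot("wrist","w11");g=cv2.cvtColor(im,cv2.COLOR_BGR2GRAY).astype(int)
s=env.read_state();e=s["tool_pos"]-p;print(s["time_s"],e,s["force"],s["wrist_torque"])
def prof(name,pts,mark,f="w11"):
    uv=w2px("wrist",np.array(pts),f);m=w2px("wrist",np.array(mark),f).round(1).tolist()
    print(name,"marks",m)
    n=int(np.linalg.norm(uv[-1]-uv[0]));L=np.linspace(uv[0],uv[-1],n+1)
    print(" from",uv[0].round(1),"to",uv[-1].round(1),[int(g[int(round(v)),int(round(u))]) if 0<=v<400 and 0<=u<640 else -1 for u,v in L])
O=n2w([0,-130,44])+e
prof("plate",[O+rz(NY)@[x,-15,40] for x in(-130,-85)],[O+rz(NY)@[-102,-15,40],O+rz(NY)@[-100,-15,40]])
prof("wall",[n2w([x,-70,34]) for x in(-125,-85)],[n2w([-104,-70,34]),n2w([-111,-70,34])])
cv2.imwrite("pics/v12.png",cv2.resize(im,(800,500)))
```

```text
20.6417 [ 0.17643542 -0.30956284  0.41086995] [-0.03519412  0.080821   -1.58539155] [ 0.00792588  0.51545915 -0.01240481]
plate marks [[321.2, 347.1], [321.2, 344.1]]
 from [321.4 388.9] to [321.1 322.3] [218, 219, 219, 219, 220, 220, 220, 219, 219, 219, 220, 220, 220, 220, 220, 219, 220, 220, 221, 220, 221, 221, 222, 221, 221, 221, 220, 214, 178, 115, 73, 65, 66, 72, 75, 80, 83, 88, 88, 88, 84, 81, 81, 80, 93, 93, 84, 83, 92, 84, 67, 58, 55, 51, 48, 42, 39, 36, 34, 35, 34, 30, 25, 18, 16, 11, 14]
wall marks [[232.6, 331.8], [232.3, 340.4]]
 from [231.8 357.5] to [233.3 309. ] [31, 33, 31, 33, 35, 31, 33, 33, 33, 32, 34, 33, 32, 33, 35, 33, 32, 31, 30, 26, 20, 17, 21, 20, 20, 20, 22, 19, 21, 22, 21, 18, 20, 19, 20, 21, 20, 23, 20, 22, 19, 20, 21, 20, 19, 22, 20, 20, 25]
```

Run:
```python
from plan import *
p,q=tcp_rake(n2w([0,-130,24]),NY);r=env.move_l(p,rate=80,f_stop=5);print(r)
p,q=tcp_rake(n2w([0,-130,12]),NY);env.hold(.1);f0=env.read_state()["force"]
r=env.move_l(p,rate=20,f_stop=3);s=env.read_state();e=s["tool_pos"]-p
print(r,s["time_s"],"bottom",12+e[2]-.33,e,s["force"]-f0,s["wrist_torque"])
```

```text
False
True 21.5667 bottom 16.655375437558476 [ 0.1310617  -0.04835133  4.98537544] [0.51568517 1.41598752 2.10926117] [-0.02406089  0.10109157  0.0239041 ]
```

Run:
```python
from plan import *
zc=18.3
def go(x,y,z,**k):
    p,_=tcp_rake(n2w([x,y,z]),NY);r=env.move_l(p,**k);return r,env.read_state()["tool_pos"]-tcp_rake(n2w([0,y,z]),NY)[0]
print(go(0,-130,zc,rate=20));env.hold(.1);f0=env.read_state()["force"]
for d in(-7,7):
    r,e=go(d,-130,zc,rate=15,f_stop=3);s=env.read_state();print(d,r,e,s["force"]-f0,s["wrist_torque"])
    go(0,-130,zc,rate=25);env.hold(.1)
print(env.read_state()["time_s"],env.read_state()["width"])
```

```text
(False, array([-0.24993331,  0.07422397, -0.19889398]))
-7 False [-6.57922548 -0.13361465  0.3282344 ] [ 3.29452379 -0.76028969  1.17208372] [-0.09937888 -0.29610134 -0.09111857]
7 True [ 4.77018061  0.15625679 -0.45678625] [ 0.19251264 -0.81774818  2.28359092] [-0.03398416  0.08752591 -0.00016747]
23.875 17.836276329569564
```

Run:
```python
from plan import *
zc=20
def go(x,y,z,**k):
    p,_=tcp_rake(n2w([x,y,z]),NY);r=env.move_l(p,**k);return env.read_state()["tool_pos"]-tcp_rake(n2w([0,y,z]),NY)[0]
go(0,-130,zc,rate=25);env.hold(.1);s=env.read_state();f0=s["force"];t0=s["wrist_torque"];print(f0,t0)
for sg in(-1,1):
    for d in range(2,9):
        e=go(sg*d,-130,zc,rate=30);s=env.read_state();f=s["force"]-f0;print(sg*d,e.round(2),f.round(2),(s["wrist_torque"]-t0).round(3))
        if abs(f[0])>2.2: break
    go(0,-130,zc,rate=30);env.hold(.1)
print(env.read_state()["time_s"])
```

```text
[-0.25411238 -0.26132348 -0.86609991] [-0.00306264  0.53690992  0.00810165]
-2 [-1.94 -0.03  0.09] [ 1.21  0.89 -0.69] [-0.015 -0.2   -0.048]
-3 [-2.58 -0.13  0.29] [ 1.92  0.17 -0.91] [-0.006 -0.688 -0.116]
-4 [-3.7  -0.1   0.22] [ 3.95  0.36 -0.12] [-0.041 -0.859 -0.094]
2 [ 2.05  0.01 -0.05] [ 0.07  0.56 -1.78] [-0.003 -0.081 -0.029]
3 [ 3.06 -0.05  0.01] [ 0.26  0.61 -1.81] [-0.042 -0.018  0.003]
4 [ 3.84  0.03 -0.13] [-0.25  1.56 -0.93] [0.02  0.117 0.001]
5 [ 4.8   0.03 -0.17] [-0.91  0.52 -1.42] [ 0.089  0.355 -0.022]
6 [ 6.01 -0.03 -0.03] [-1.14  0.55 -0.38] [ 0.057  0.397 -0.003]
7 [ 6.75  0.03 -0.06] [-4.15  1.02  1.08] [ 0.024  0.63  -0.012]
27.3417
```

Run:
```python
from plan import *
X,Z=1.2,18.0
def go(y,**k):
    p,_=tcp_rake(n2w([X,y,Z]),NY);r=env.move_l(p,**k);s=env.read_state();e=s["tool_pos"]-p;f=s["force"]
    print(y,r,round(s["time_s"],2),e.round(2),(f-f0).round(1),(s["wrist_torque"]-t0).round(2));return r
f0=t0=0
go(-130,rate=25);env.hold(.1);s=env.read_state();f0=s["force"];t0=s["wrist_torque"]
for y in(-110,-90,-70,-50,-30,-10):
    if go(y,rate=40,f_stop=10):break
else:
    env.hold(.1);go(18,rate=20,f_stop=5)
```

```text
-130 False 27.59 [-0.03 -0.02  0.04] [-2.9  0.1  2.9] [-0.15  0.61 -0.02]
-110 False 28.34 [-0.01  0.12  0.03] [0.7 1.  0.4] [ 0.42 -0.02  0.13]
-90 False 28.99 [ 0.01 -0.03  0.  ] [ 0.6  1.7 -0.6] [ 0.25 -0.02  0.14]
-70 False 29.64 [ 0.03 -0.    0.02] [ 1.2  0.8 -0.2] [ 0.34 -0.08  0.16]
-50 False 30.29 [ 0.03  0.04 -0.01] [ 1.6  1.5 -0.6] [ 0.5  -0.14  0.33]
-30 False 30.94 [ 0.07 -0.02  0.01] [ 1.6  1.4 -1.3] [ 0.4  -0.17  0.26]
-10 False 31.59 [0.08 0.   0.02] [ 1.4  1.3 -1.8] [ 0.44 -0.1   0.23]
18 True 32.55 [ -0.45 -11.69  -0.35] [ 5.  -3.6 -2.8] [-0.99 -0.48 -0.53]
```

Run:
```python
from plan import *
X,Z=1.2,18.0
def go(x,y,z,**k):
    p,_=tcp_rake(n2w([x,y,z]),NY);r=env.move_l(p,**k);s=env.read_state();e=s["tool_pos"]-p
    print(y,r,round(s["time_s"],2),e.round(2),s["force"].round(1),s["wrist_torque"].round(2));return s
env.hold(.1);s=env.read_state();print(s["force"],s["wrist_torque"],s["tool_pos"])
go(X,14,Z,rate=12,f_stop=6)
shot("wrist","w12");shot("scene","s12")
s=go(X,2,Z,rate=25)
go(X,2,64,rate=70)
go(X,-230,64,rate=220)
a=shot("scene","s13");b=shot("top","t13")
p0=w2px("scene",[n2w(v) for v in([-111,-190,17],[-111,120,17],[111,-190,17],[111,120,17],[0,80,17])]);p1=w2px("top",[n2w(v) for v in([-111,-190,17],[111,120,17],[0,80,17])]);print(p0.round(0),p1.round(0))
```

```text
[-0.52928336 -2.90447472  1.5872791 ] [-0.75440109  0.0809696  -0.34958471] [499.14805541  42.65160328 199.7583474 ]
14 True 33.01 [-0.89 -6.55 -0.69] [-0.4 -6.2  2.4] [-1.79  0.04 -0.78]
2 False 33.48 [-0.27 -0.   -0.29] [-0.7  1.  -1.8] [0.02 0.55 0.03]
2 False 34.29 [-0.26 -0.   -0.21] [-0.5  0.5 -1.9] [-0.01  0.56 -0.01]
-230 False 35.5 [-0.32  0.77 -0.42] [ 0.1  0.4 -1.7] [-0.    0.53 -0.  ]
[[361. 265.]
 [270. 214.]
 [400. 211.]
 [314. 171.]
 [304. 197.]] [[374. 232.]
 [268. 158.]
 [282. 195.]]
```

Run:
```python
from h import *
a=cv2.imread("pics/s13.png");b=cv2.imread("pics/t13.png")
z=lambda im,u,v,w,h,k:cv2.resize(im[v:v+h,u:u+w],None,fx=k,fy=k,interpolation=cv2.INTER_CUBIC)
A=z(a,255,172,160,74,5);B=z(b,262,158,118,80,2.8)
C=np.zeros((A.shape[0]+B.shape[0],800,3),np.uint8);C[:A.shape[0],:A.shape[1]]=A;C[A.shape[0]:,:B.shape[1]]=B
print(C.shape);cv2.imwrite("pics/v12f.png",C)
```

```text
(594, 800, 3)
```

View pics/v12f.png

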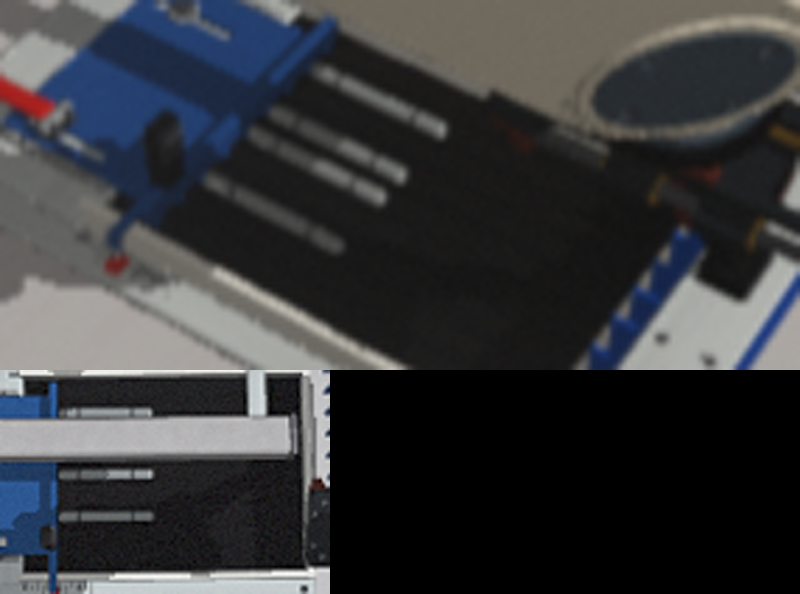

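Run:
```python
from plan import *
X,Z,Y=1.2,18.0,NY-0.013
def go(y,z,**k):
    p,q=tcp_rake(n2w([X,y,z]),Y);r=env.move_l(p,q,**k);s=env.read_state();e=s["tool_pos"]-p
    print(y,z,r,round(s["time_s"],2),e.round(2),s["force"].round(1),s["wrist_torque"].round(2));return r
go(-3,64,rate=200)
if go(-3,24,rate=60,f_stop=6) or go(-3,Z,rate=25,f_stop=5): raise SystemExit
env.hold(.1);s=env.read_state();f0=s["force"];t0=s["wrist_torque"]
go(16,Z,rate=15,f_stop=5.5);s=env.read_state();f=s["force"]-f0;t=s["wrist_torque"]-t0
print("y stop nest",16+(s["tool_pos"]-tcp_rake(n2w([X,16,Z]),Y)[0])[1],f,t,"x off",t[2]/f[1])
```

```text
-3 64 False 36.89 [-0.16 -0.    0.01] [ 0.4  0.3 -2.1] [ 0.    0.53 -0.02]
-3 24 False 37.71 [0.17 0.   0.02] [-0.   0.1 -1.9] [-0.05  0.56 -0.04]
-3 18.0 False 38.1 [-0.09  0.   -0.11] [ 0.3  0.2 -1.6] [ 0.02  0.52 -0.01]
16 18.0 True 38.98 [-0.51 -8.58 -0.35] [-0.  -4.5 -0.5] [-1.35  0.25 -0.46]
y stop nest 7.421417910150716 [ 0.08217012 -4.33469424  0.6227195 ] [-1.33690992 -0.2763932  -0.49730366] x off 0.11472635368287766
```

Run:
```python
from plan import *
X,Z=1.2,18.0
def go(o,yaw,**k):
    p,q=tcp_rake(o,yaw);r=env.move_l(p,q,**k);s=env.read_state();e=s["tool_pos"]-p
    print(r,round(s["time_s"],2),e.round(2),s["force"].round(1),s["wrist_torque"].round(2));return r
go(n2w([X,2,Z]),NY,rate=25)
go(n2w([X,2,64]),NY,rate=70)
go(n2w([X,-200,64]),NY,rate=220)
P=np.array([462,-358.,0]);yw=0.008
go(P+[0,0,60],yw,rate=200);go(P+[0,0,14],yw,rate=100);env.hold(.1)
go(P+[0,0,2],yw,rate=20,f_stop=3)
env.hold(.1);set_gripper(46)
p,q=tcp_rake(P+[0,0,4],yw,90);env.move_l(p,rate=120)
env.reach([330,-250,300],quat([0,0,-1],[0,1,0]))
shot("top","t14");shot("scene","s14")
a=shot("wrist","w14");env.reach([455,60,260],quat([0,0,-1],[0.008,1,0]));shot("wrist","w15")
print(env.read_state()["time_s"])
```

```text
False 39.38 [-0.05  0.06 -0.06] [ 0.7  0.5 -2.3] [-0.    0.56  0.07]
False 40.19 [-0.25  0.02 -0.2 ] [-0.4  0.3 -1.5] [-0.01  0.49 -0.  ]
False 41.26 [-0.35  0.6  -0.48] [-0.8 -0.1 -2. ] [0.   0.43 0.03]
False 42.56 [ 0.3   1.03 -0.11] [-0.7 -0.7 -2.7] [-0.05  0.52  0.05]
False 43.17 [0.26 0.16 0.09] [ 0.5 -0.7 -1.7] [-0.    0.52 -0.05]
True 43.78 [ 0.09 -0.11  1.74] [1.1 0.4 1.8] [-0.1   0.08 -0.03]
48.925
```

Run:
```python
from h import *
a,b=cv2.imread("pics/w7.png"),cv2.imread("pics/w15.png")
for n,im in(("w7",a),("w15",b)):
    h=cv2.cvtColor(im,cv2.COLOR_BGR2HSV);red=((h[...,0]<8)|(h[...,0]>172))&(h[...,1]>150)&(h[...,2]>100);blue=(abs(h[...,0].astype(int)-108)<15)&(h[...,1]>120)&(h[...,2]>60)
    t=np.argwhere(red[150:180,340:420])+[150,340];l=np.argwhere(red[205:240,440:580])+[205,440];bl=np.argwhere(blue[172:185,360:410])+[172,360]
    print(n,"tab cols",t[:,1].min(),t[:,1].max(),"bar cols",np.median(bl[:,1]),"lever",l.min(0),l.max(0))
    g=cv2.cvtColor(im,cv2.COLOR_BGR2GRAY)
# near rod, between nest x=-44: profile along y from -30 to 85
for x in (-44,0,22,66):
    uv=w2px("wrist",[n2w([x,y,22]) for y in range(-34,90,3)],"w15")
    print(x,[int(g[int(v+.5),int(u+.5)]) if 0<=v<400 else -1 for u,v in uv])
g=cv2.cvtColor(cv2.imread("pics/w14.png"),cv2.COLOR_BGR2GRAY)
P=np.array([462,-358.,4]);M=rz(.008)
c=w2px("wrist",[P+M@np.array(k) for k in([-102,-36,40],[-102,9,40],[102,9,40],[102,-36,40])],"w14");print("pred plate",c.round(0).tolist())
blue=cv2.cvtColor(cv2.imread("pics/w14.png"),cv2.COLOR_BGR2HSV);m=((blue[...,0]>100)&(blue[...,0]<130)&(blue[...,1]>150)).astype(np.uint8)
u0,v0=c.min(0).astype(int);u1,v1=c.max(0).astype(int);pts=np.argwhere(m[max(v0-15,0):v1+15,u0-10:u1+40]);print("blue blades cols/rows",pts.min(0)+[max(v0-15,0),u0-10],pts.max(0)+[max(v0-15,0),u0-10])
bl=w2px("wrist",[P+M@np.array(k) for k in([-99,30,32],[99,30,32],[-99,30,0],[99,30,0])],"w14");print("pred blades",bl.round(0).tolist())
for x in(-60,60):
    uv=w2px("wrist",[P+M@np.array([x,y,40]) for y in range(-50,30,3)],"w14");print([int(g[int(v+.5),int(u+.5)]) for u,v in uv if v<399])
```

```text
w7 tab cols 376 385 bar cols 385.0 lever [218 477] [235 547]
w15 tab cols 377 386 bar cols 385.0 lever [218 477] [235 547]
-44 [17, 31, 35, 36, 164, 189, 183, 183, 183, 180, 180, 96, 181, 182, 181, 182, 182, 182, 181, 183, 183, 182, 182, 184, 182, 182, 181, 182, 182, 165, 110, 90, 17, 35, 33, 34, 32, 34, 57, 86, 90, 94]
0 [33, 35, 37, 35, 135, 188, 179, 181, 180, 181, 163, 94, 175, 181, 180, 181, 180, 182, 181, 179, 112, 111, 111, 111, 110, 113, 109, 110, 111, 95, 75, 108, 59, 12, 13, 12, 15, 18, 33, 33, 33, 35]
22 [34, 34, 37, 37, 163, 195, 183, 183, 181, 183, 172, 108, 177, 184, 183, 182, 182, 182, 173, 123, 113, 115, 113, 115, 115, 112, 115, 114, 113, 103, 72, 113, 113, 110, 26, 14, 15, 15, 14, 17, 28, 35]
66 [47, 45, 45, 43, 42, 46, 45, 42, 43, 45, 45, 44, 44, 45, 46, 47, 44, 45, 43, 46, 45, 43, 46, 47, 45, 45, 49, 45, 45, 45, 47, 47, 46, 44, 46, 45, 47, 48, 44, 47, 46, 44]
pred plate [[176.0, 202.0], [219.0, 202.0], [234.0, 357.0], [198.0, 357.0]]
blue blades cols/rows [193 185] [308 258]
pred blades [[240.0, 202.0], [252.0, 350.0], [246.0, 193.0], [256.0, 333.0]]
[186, 185, 186, 186, 186, 189, 188, 126, 56, 110, 188, 187, 187, 185, 184, 186, 108, 58, 143, 184, 129, 41, 36, 35, 54, 54, 54]
[10, 10, 14, 14, 13, 12, 13, 13, 14, 11, 37, 56, 47, 41, 27, 25, 26, 25, 25, 25, 26, 26, 27, 26, 25, 26, 24]
```

```bash
python3 -c "
from h import *
print(workorder.sign_off(),env.read_state()['time_s'])"
```

```text
the job is handed in; nothing more can be done
the job is handed in; nothing more can be done
```

I've set and locked the fence, combed the rods against it, parked the rake and handed the job in, at about 49 s on the robot's clock. No verdict is reported.

**What I did**
- I slid the fence until its pointer stood over the white line, correcting it once by 0.65 mm from a close picture.
- I pressed the cam lever down until the fingertips stood at 42 mm, which is its flat, locked height.
- I gripped the rake by its handle and centred it between the nest walls by light touch (about 4 N).
- I combed to the fence and pressed with about 6 N. I then pressed again with about 4 N, turned slightly so the rods nearest the robot were also pushed home.
- I stood the rake back on its pad.

**What the last checks showed**
- **Fence and lever:** same pixel positions after combing as before, apart from a 1-pixel shift of the tab.
- **Rods:** my last viewed picture, taken between the two presses, showed all four lying parallel in their grooves with their ends level at the fence.
- **Rod positions:** in the final picture the three visible rods have their free ends at nest y of about -22 mm, which fits a fence face at about 78 mm.
- **Rake:** its edge is within about 1 mm of where I meant to put it, judged at one end only.

**What is less certain**
- The fourth rod, at x = +66 mm, is hidden in the final picture. Its seating rests on the earlier picture and the push force.
- A rod-to-fence gap of under about 1 mm could not be seen.
- In the first -x wall probe, contact was ambiguous: the rake went about 3 mm further than the play should allow. I repeated it in small steps and used that result.
- I did not recheck the small loose items on the bench after the last move.

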